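# Latch the bush plate of a flange checking fixture

### The job

A flange ring sits in the checking fixture. Swing the fixture's hinged bush plate down until its rubber pads rest on the ring, hook the latch's loop over the keeper on the plate's nose and press it gently down until you feel it seat on the bottom of the groove, then press the red lever down over centre until it is fully home and holds the plate clamped on the ring. Do not force anything, and leave the ring and the tools lying around as they are.

Things in the scene. Friction and masses are not known exactly. Their poses are not given: they have to be found in the camera images.
- fixture: Checking fixture, fixed to the bench: aluminium base plate 130 x 272 x 12 mm. Its frame F: origin on the bench under the ring's centre, z up, +y along the plate to the dark hinge blocks, -y to the latch with the red lever, x across. Bush plate and latch are centred on F's plane x = 0 and move only parallel to it.
- leaf (a joint): Angle of the bush plate (aluminium, 112 mm wide, 12 mm thick, round window, four bushes), rad; hinge line along x through F (0, 0.092, 0.064). 0 = level, positive = nose raised; starts at 0.45 to 0.8. Stays where it is left; 1 to 4 N on the nose lowers it. Its rubber pads meet the ring at about 0.04 and push back hard below that. Latched: -0.025 to 0.025.
- leaf_nose (a point): Point on the bush plate's top face and centre line near the front end of its 36 mm wide nose; with the plate level at F (0, -0.084, 0.070). Its y and z axes are F's, turned with the plate.
- keeper_nominal (a point): On the bush plate: centre of the loop's bar when it lies in the groove of the steel keeper hook (18 mm wide) against the lip, keeper at mid setting. Groove floor 3 mm below, 19 mm long towards the hinge, open there; lip 3 to 7.5 mm away on the far side (-y), its round top 5.75 mm above this point. The keeper is slotted: hook and floor may sit up to 4 mm higher or lower than this point shows.
- lever (a joint): Angle of the latch lever, rad. 0 = home (down, over centre, on its rubber stop); grows as it is raised; end stop at 1.50; starts at 0.2 to 0.6. Light friction, stays where it is left. With the loop hooked it resists from about 1.15 to 0.65 downward, with 3 to 10 N at lever_grip. Dead centre at 0.12; below it the loop's pull snaps it home.
- lever_pin (a point): Axis of the lever on the base bracket, at F (0, -0.1286, 0.0396).
- lever_grip (a point): Point inside the red lever grip, 75 mm from lever_pin. The grip is a bar 20 mm wide (x) and 13 mm thick, from 34 to 90 mm from the pin; it points (lever - 0.087) rad above F's -y axis.
- loop (a joint): Angle of the wire loop on the lever, rad. The loop's pivot is on the lever's crank, 24 mm from lever_pin in the direction (lever - 1.080) rad above F's -y axis; the loop points (2.137 + lever - loop) rad above -y. 1.45 = thrown back on its stop (start), 0.8 to 1.1 when laid in the keeper with the lever up, near 0 when latched. Swings freely and falls by its own weight.
- loop_bar (a point): Middle of the loop's cross bar (steel, 6 mm thick, along x), 65.9 mm from the loop's pivot. The two side wires run at x = -15 and +15 mm and pass either side of the keeper.
- loop_tab (a point): Middle of the loop's yellow finger tab: a flat tongue 10 mm wide (x), 5.5 mm thick, reaching 34 mm beyond the bar; this point is 24 mm from loop_bar, in the loop's direction turned 0.593 rad towards the lever. Pinch it from above across its 10 mm width (fingers closing along x); it may turn between the fingers.
- ring: Machined flange ring, 132 mm across and 40 mm high, loose, seated over the spigot of the fixture; origin at the middle of its underside, 12 mm above the bench.
- plug_gauge: Plug gauge 18 x 112 x 16 mm, loose, lying in front of the lever; leave it.
- feeler: Feeler gauge set 15 x 95 x 10 mm, loose, lying behind the lever; leave it.
- deburr_tool: Deburring tool with orange handle, 20 x 142 x 16 mm, loose, lying beside the hinge end; leave it.

How it is judged:
On the way, in this order (a step that is already met when the one before it is completed fails the run):
1. the bush plate is down, its pads resting on the ring (leaf below 0.06 rad) (value of joint leaf below 0.06 rad), for 0.2 s.
2. with the lever still up (above 0.9 rad) the loop's bar lies behind the keeper's lip and is pressed on the groove's floor with 2 to 15 N (y of loop_bar in the frame of keeper_nominal between -0.002 and 0.0185 m and z of loop_bar in the frame of keeper_nominal below 0.005 m and value of joint lever above 0.9 rad and contact force between loop and leaf between 2 and 15 N), for 0.15 s.
At the end, for the whole second after the job is handed in: The lever is home (below 0.03 rad), the loop's bar lies in the keeper's groove against its lip, the bush plate is drawn down (leaf below 0.03 rad) and its pads clamp the ring with more than 30 N; the ring is at rest (value of joint each of lever, leaf below 0.03 rad and contact force between leaf and ring above 30 N and y of loop_bar in the frame of keeper_nominal between -0.002 and 0.003 m and z of loop_bar in the frame of keeper_nominal between -0.006 and 0.005 m and linear speed of ring below 0.01 m/s); the robot touches nothing.
It fails at once if the bush plate is pushed with more than 40 N (contact force between the fingers and leaf above 40 N).
It fails at once if the held loop is forced against the keeper or plate with more than 15 N (contact force between the fingers and loop above 0.5 N and contact force between loop and leaf above 15 N).
It fails at once if the lever grip is pushed with more than 35 N (contact force between the fingers and lever_c0 above 35 N).
It fails at once if the ring is shifted by more than 8 mm (distance of ring from where it was at the start of the episode above 0.008 m).
It fails at once if a tool lying beside the fixture is moved by more than 20 mm (distance of any of plug_gauge, feeler, deburr_tool from where it was at the start of the episode above 0.02 m).
It also fails if it takes over 67 s, if anything falls off the work surface, if the arm or the gripper's body presses on something with over 40 N, if the wrist force passes 120 N, or if a joint passes its speed limit or range.

### The arm

A 6-joint arm with a two-finger parallel gripper is mounted at the origin on a cart in front of the work surface, level with it; the furniture and walls round the work are solid. World frame = base frame: x ahead of the robot, y to its left, z up, the work surface at z = 0. Lengths are in m, angles in rad, forces in N, time in s.
With the tool pointing down it reaches from about 0.3 to 0.875 m from the base axis. Payload 6.4 kg.
Tool frame: the origin (TCP) lies at the centre of the arm's flange, where the gripper is bolted on; the fingertips stand 166 mm ahead of it and the grasp point (between the pads) lies 147 mm ahead of it; z points along the fingers, y is the line along which they close (so a half turn about z gives the same grasp; the last joint's range is limited). The gripper opens to 88 mm and grips with 3 to 60 N. Pads are 18 mm wide; open, the fingers measure 123 mm over their backs; the gripper's body (75 mm by 187 mm) begins 45 mm behind the grasp point.
Start: joints at [-1.323, 0.181, 1.607, -0, 1.354, -0.206], TCP at [0.252, -0.517, 0.405] pointing down, gripper open.
Joint ranges: [-2.99, 2.99], [-0.89, 2.07], [0.3, 2.58], [-1.14, 4.28], [0, 2.63], [-3.12, 3.12]. Speed limits (rad/s): [2.57, 2.57, 3.01, 3.14, 3.14, 3.14].

### API

Orientations are given as [roll, pitch, yaw] about the fixed x, y, z axes, in that order (R = Rz(yaw) Ry(pitch) Rx(roll)).
In Python, from rig import robot, optics, close_job gives the robot as it stands.
- The arm moves only by the tool carry_out, never from a script. Its argument "deltas" is a list of rows, each a list of 7 numbers: the shift along the tool's x, y, z in mm, then the turn, a rotation vector about the tool's x, y, z in units of 6 degrees (1.0 is 6 degrees), then the finger opening in mm, from 0 to 88.1. A call has 1 to 10 rows; each row shifts and turns the commanded pose from where the row before left it, along the tool's axes as they then stand; what a row does not reach is not made up. A row lasts 1/12 s, in which the tool goes at most 41.7 mm and 7.16 degrees, less where a joint would pass 70% of its speed; a pose out of reach is approached as far as the arm can. A call is refused whole if a number of a shift passes 41.7 or a number of a turn 1, either way. A call with a gripper value outside its range is refused whole. The fingers move at their own pace and stop on an object; "grip_force" is the grip in N (left out, the last holds). Time passes only in rows, so rows that do not move let the fingers close. It gives the time, the measured TCP pose, the force, the opening and the grip force at its end, in the units of the state.
- robot.get_state(): the state, without advancing time (a new reading comes with each control period).
- optics.get_image(name): name is "scene" or "side" or "wrist"; returns a dict with "pixels" (480x640x3 uint8, red, green, blue), "fx", "fy", "cx", "cy" (pixels), "R" (3x3) and "t" (3): a world point X has camera coordinates R X + t; the wrist camera has in their place "tool_from_camera" (4x4, takes a point from camera to tool coordinates, whose origin is the TCP and whose axes are the flange's). Camera axes: x right, y down, z forward; pixel columns grow to the right and rows downward; lengths in m; the calibration is good to about 2 mm. A picture is of the moment at which its call begins: read the wrist's pose just before it. There is no depth.
- close_job(): hands the job in; it is judged then, once.
The state is a dict: "time_s": time; "qpos": joint angles; "dq": joint speeds; "joint_efforts": joint torques, N m; "tcp_pos": TCP position; "orientation": TCP orientation; "wrist_force": force on the tool from outside, world axes, zero at the start; "ft_torque": the same for the moment, N m; "opening": opening from 0.0 (shut) to 1.0 (fully open); "grasp_force": force on a finger pad.
Only numpy, scipy, OpenCV 4.12 (cv2) and the standard library are available. Lean on these libraries where they do the work, as an engineer would, in place of code of your own. Each camera call takes 0.05 s, during which the arm holds its last target. There are 200 camera calls.

## Working session

There is one attempt and no reset: what is moved stays moved. The work goes in short steps, Python scripts to look and compute and a tool call to move; the robot and the scene stay as the last step left them, time stands still between calls to the robot, and variables do not carry over. Pictures are saved under pics/ and viewed, at most 10 in all, crops included, and the job is handed in when it is done.

Besides the shell and the picture viewer there is one more tool, called after "Emit:" by a JSON object that holds its "api" and its "payload". carry_out: Moves the arm, as the interface text tells. Its arguments: {"type":"object","properties":{"deltas":{"type":"array"},"grip_force":{"type":"number"}},"required":["deltas"]}

```bash
mkdir -p pics; ls; python3 - <<'E'
from rig import robot, optics
import cv2, numpy as np, pickle
s=robot.get_state(); print(s)
d={n:optics.get_image(n) for n in("scene","side")}
pickle.dump(d,open('v0.pkl','wb'))
for n,v in d.items(): print(n,v['fx'],v['cx'],v['cy'],np.round(v['R'],3).tolist(),np.round(v['t'],3))
for n in d: cv2.imwrite(f'pics/{n}0.png',d[n]['pixels'][:,:,::-1])
E
```

```text
pics
{'time_s': 0.0, 'qpos': array([-1.32333652e+00,  1.81523289e-01,  1.60795435e+00,  5.29007635e-06,
        1.35375938e+00, -2.06296049e-01]), 'dq': array([ 0.0007226 ,  0.00019815,  0.00154475,  0.00086808,  0.00093901,
       -0.00100585]), 'joint_efforts': array([-1.82809657e-03, -4.33874774e+01, -3.41847217e+01,  7.00477115e-02,
        3.85262514e-02, -1.41090677e-04]), 'tcp_pos': array([ 0.25200839, -0.51657507,  0.4038458 ]), 'orientation': array([-3.13998422e+00, -3.41878391e-04,  4.53754434e-01]), 'wrist_force': array([-0.81528567, -0.0279549 ,  0.08180988]), 'ft_torque': array([0.00831666, 0.01654277, 0.00331178]), 'grasp_force': 0.0, 'opening': 1.0046605991338982}
scene 583.0006835191064 317.0806545641365 240.22678952705974 [[-0.87, -0.493, -0.016], [-0.34, 0.623, -0.705], [0.357, -0.608, -0.709]] [0.449 0.191 1.039]
side 485.589070828831 322.21376366277894 242.98630740277312 [[0.998, -0.058, 0.009], [-0.03, -0.64, -0.768], [0.05, 0.766, -0.641]] [-0.469  0.129  0.848]
```

View pics/scene0.png

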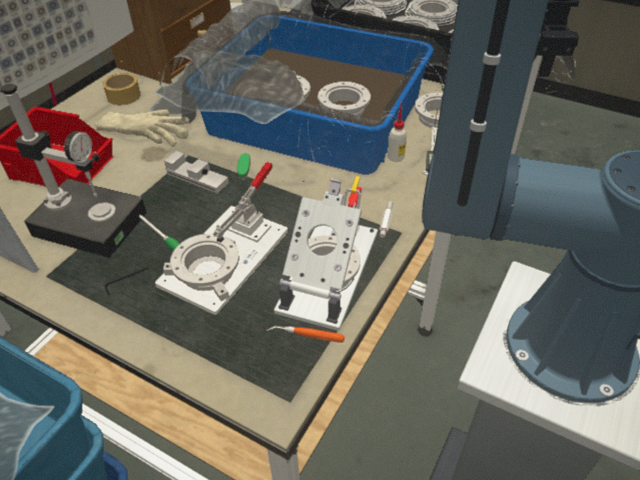

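View pics/side0.png

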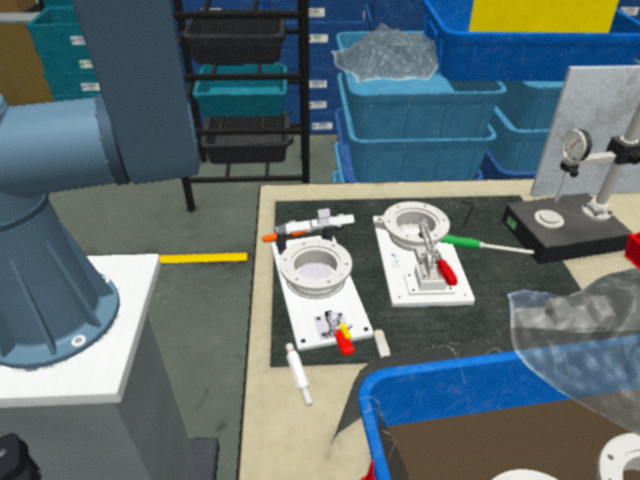

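The scene shows the fixture at about (325,250) with its leaf raised, the red lever at (355,190) and the hinge end near (310,305). In the side view, the base plate corners are near (297,348) and (371,330), and the lever is at (345,340). I'll zoom in on both for exact points.

```bash
python3 - <<'E'
import pickle,cv2,numpy as np
d=pickle.load(open('v0.pkl','rb'))
a=d['side']['pixels'][200:365,262:392,::-1]; b=d['scene']['pixels'][170:335,268:398,::-1]
k=3
im=np.hstack([cv2.resize(q,None,fx=k,fy=k,interpolation=cv2.INTER_CUBIC) for q in(a,b)])
for i in range(0,780,60):
  cv2.putText(im,str((262+i//3) if i<390 else 268+(i-390)//3),(i,8),0,.3,(0,255,255),1); im[::6,i]=(0,255,255)
for j in range(0,495,60):
  cv2.putText(im,f'{200+j//3}',(0,j+8),0,.3,(0,255,0),1);cv2.putText(im,f'{170+j//3}',(390,j+8),0,.3,(0,255,0),1); im[j,::6]=(0,255,0)
cv2.imwrite('pics/c0.png',im)
E
```

```text
(no output)
```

View pics/c0.png

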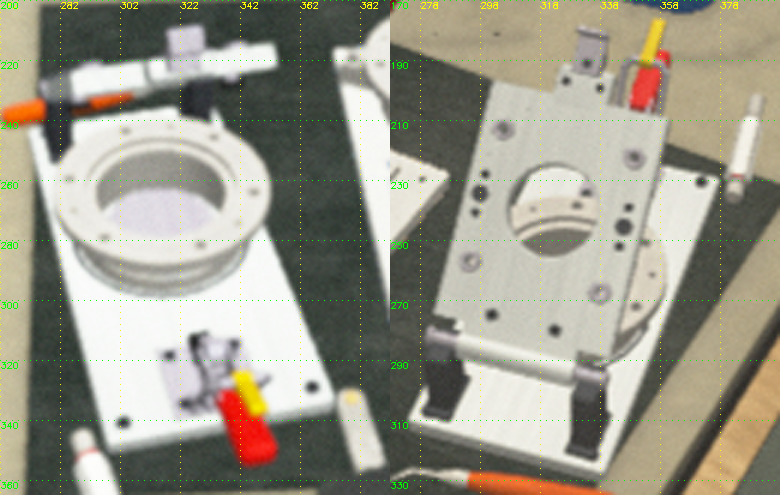

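The zoom gives base plate corners at side (298.7,350) and (374,334), and at scene (377,230), (339,328) and (275,310). The ring-top ellipse centre is near side (316,264).

```bash
cat > h.py <<'E'
import pickle,cv2,numpy as np
def ray(v,p):
    R=np.array(v['R']);t=np.array(v['t'])
    d=R.T@np.array([(p[0]-v['cx'])/v['fx'],(p[1]-v['cy'])/v['fy'],1]); return -R.T@t,d/np.linalg.norm(d)
def plane(v,p,z):
    c,d=ray(v,p); return c+d*(z-c[2])/d[2]
def tri(va,pa,vb,pb):
    (c1,d1),(c2,d2)=ray(va,pa),ray(vb,pb)
    s=np.linalg.lstsq(np.c_[d1,-d2],c2-c1,rcond=None)[0]; a,b=c1+s[0]*d1,c2+s[1]*d2
    return (a+b)/2,np.linalg.norm(a-b)
def proj(v,X):
    q=np.array(v['R'])@X+v['t']; return v['fx']*q[0]/q[2]+v['cx'],v['fy']*q[1]/q[2]+v['cy']
E
python3 - <<'E'
from h import *
np.set_printoptions(precision=4,suppress=True)
d=pickle.load(open('v0.pkl','rb'));S,D=d['scene'],d['side']
for n,v,p in[('side NL',D,(298.7,350)),('side NR',D,(374,334)),('scene R',S,(377.3,230)),('scene bot',S,(339,327.7)),('scene L',S,(274.7,310))]: print(n,plane(v,p,.012))
print('tri latch corner',tri(D,(298.7,350),S,(377.3,230)))
# hole near right corner: side(124,422) scene(701,181)
print('hole',tri(D,(262+124/3,200+422/3),S,(268+311/3,170+181/3)))
print('ringtop',plane(D,(316.3,264),.052))
# white plate / ring ellipse, nose corners and hinge ends in both (side sees leaf edge on)
E
```

```text
side NL [ 0.4258 -0.103   0.012 ]
side NR [ 0.5518 -0.0764  0.012 ]
scene R [ 0.4236 -0.0964  0.012 ]
scene bot [0.3753 0.168  0.012 ]
scene L [0.4999 0.1902 0.012 ]
tri latch corner (array([ 0.4255, -0.1001,  0.0082]), np.float64(0.0006447996174458354))
hole (array([ 0.4332, -0.087 ,  0.0149]), np.float64(0.0012489585219212637))
ringtop [0.4619 0.0573 0.052 ]
```

The corner distances are 129 mm and 272 mm, matching the 130 x 272 plate. F's yaw is about 0.183 and its origin is about (0.462, 0.057). I'll move above the latch for a closer wrist view.

Emit:
{"api": "carry_out", "payload": {"deltas": [[29.5, -25, 0, 0, 0, 0, 30], [29.5, -25, 0, 0, 0, 0, 30], [29.5, -25, 0, 0, 0, 0, 30], [29.5, -25, 0, 0, 0, 0, 30], [29.5, -25, 0, 0, 0, 0, 30], [29.5, -25, 0, 0, 0, 0, 30], [29.5, -25, 0, 0, 0, 0, 30], [29.5, -25, 0, 0, 0, 0, 30], [29.5, -25, 0, 0, 0, 0, 30], [29.5, -25, 0, 0, 0, 0, 30]]}}

```text
time_s: 0.93
tcp_pos: [0.4078, -0.1609, 0.4046]
orientation: [-3.141, 0.0, 0.453]
wrist_force: [0.8, 0.4, -0.9]
opening: 0.341
grasp_force: 0.0
```

Emit:
{"api": "carry_out", "payload": {"deltas": [[29.5, -25, 0, 0, 0, 0, 30], [29.5, -25, 0, 0, 0, 0, 30], [29.5, -25, 0, 0, 0, 0, 30], [29.5, -25, 0, 0, 0, 0, 30], [0, 0, 0, 0, 0, -1, 30], [0, 0, 0, 0, 0, -1, 30], [0, 0, 0, 0, 0, -1, 30], [0, 0, 0, 0, 0, -1, 30], [0, 0, 0, 0, 0, -1, 30], [0, 0, 0, 0, 0, -1, 30]]}}

```text
time_s: 1.77
tcp_pos: [0.4697, -0.021, 0.4043]
orientation: [-3.141, 0.0, 1.088]
wrist_force: [-0.0, 0.4, -0.7]
opening: 0.339
grasp_force: 0.0
```

Emit:
{"api": "carry_out", "payload": {"deltas": [[0, 0, 0, 0, 0, -1, 0], [0, 0, 0, 0, 0, -1, 0], [0, 0, 0, 0, 0, -1, 0], [0, 0, 0, 0, 0, -1, 0], [0, 0, 0, 0, 0, -1, 0], [0, 0, 0, 0, 0, -1, 0], [0, 0, 0, 0, 0, -0.4, 0], [0, 0, 0, 0, 0, 0, 0]]}}

```text
time_s: 2.43
tcp_pos: [0.4697, -0.0211, 0.4044]
orientation: [-3.141, -0.0, 1.754]
wrist_force: [-0.2, 0.6, -0.5]
opening: 0.005
grasp_force: 0.0
```

```bash
python3 - <<'E'
from rig import robot, optics
import cv2, numpy as np, pickle
s=robot.get_state(); v=optics.get_image('wrist')
pickle.dump((s,v),open('w1.pkl','wb')); print(s['tcp_pos'],s['orientation'],s['wrist_force'],s['qpos'])
print(v['fx'],v['cx'],v['cy'],np.round(v['tool_from_camera'],4).tolist())
cv2.imwrite('pics/w1.png',v['pixels'][:,:,::-1])
E
```

```text
[ 0.469704   -0.02112429  0.40436256] [-3.14093731e+00 -3.57280684e-04  1.75384323e+00] [-0.18681266  0.55080952 -0.48691023] [-2.98188706e-01 -5.93251204e-02  1.86105562e+00  1.37215536e-05
  1.34060844e+00 -4.81238862e-01]
379.68718424007807 316.56843725748774 241.68911153178766 [[0.0009, -0.9589, -0.2839, 0.0726], [1.0, 0.0008, 0.0005, -0.0011], [-0.0002, -0.2839, 0.9589, 0.0199], [0.0, 0.0, 0.0, 1.0]]
```

View pics/w1.png

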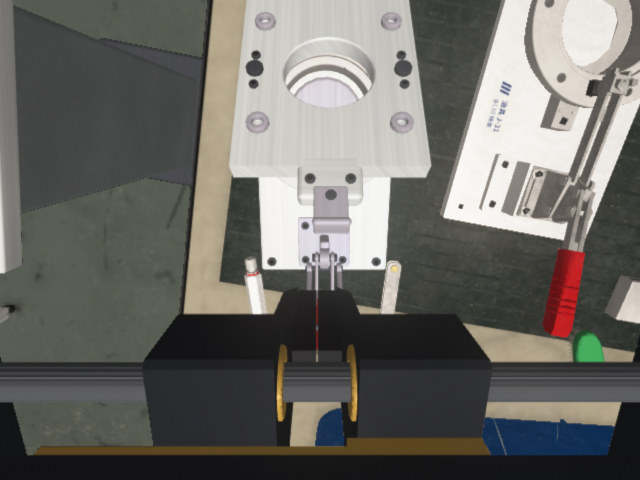

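The wrist view shows the leaf with its window at (330,72), the plate's front corners at (230,176) and (430,177), the keeper around (331,210), and the base's latch corners at (263,269) and (388,267). The lever is hidden behind the fingers.

```bash
cat >> h.py <<'E'
from scipy.spatial.transform import Rotation as Ro
def wv(s,v):
    T=np.eye(4);T[:3,:3]=Ro.from_euler('xyz',s['orientation']).as_matrix();T[:3,3]=s['tcp_pos']
    C=np.linalg.inv(T@np.array(v['tool_from_camera'])); v=dict(v);v['R']=C[:3,:3];v['t']=C[:3,3];return v
E
python3 - <<'E'
from h import *
np.set_printoptions(precision=4,suppress=True)
d=pickle.load(open('v0.pkl','rb'));S,D=d['scene'],d['side']
W=wv(*pickle.load(open('w1.pkl','rb')))
A,B=plane(W,(263,269),.012),plane(W,(388,267),.012)
print('latch corners',A,B,np.linalg.norm(A-B), np.arctan2(*(B-A)[1::-1]))
print('tri A',tri(W,(263,269),D,(298.7,350)),tri(W,(388,267),D,(374,334)))
yaw=.184;xF=np.array([np.cos(yaw),np.sin(yaw),0]);yF=np.array([-xF[1],xF[0],0])
P=np.array([.4620,.057,0])
# ring top outline ellipse in side view: threshold bright, fit
g=D['pixels'].astype(int)
F=lambda X:np.array([(X-P)@xF,(X-P)@yF,X[2]])
for n,X in [('A',A),('B',B),('C',plane(S,(339,327.7),.012)),('D',plane(S,(274.7,310),.012)),('ring',plane(D,(316.3,264),.052))]: print(n,F(X))
# ring-top extremes in side
for p in[(262+53/3,200+190/3),(262+271/3,200+190/3),(262+163/3,200+118/3),(262+163/3,200+265/3)]: print('ringext',F(plane(D,p,.052)))
# leaf front edge and nose: wrist+scene
s=lambda X,Y:(268+(X-390)/3,170+Y/3)
for n,w,q in[('front r(+x?)',(430,177),s(495,80)),('front l',(230,176),s(667,117)),('bushL',(257.5,121.5),s(634,158)),('bushR',(401.5,121.5),s(503,130)),('bushfarL',(265,20),s(599,292)),('bushfarR',(391,20),s(471,261)),('hinge end scene only','','')][:6]:
  X,e=tri(W,w,S,q); print(n,F(X),e)
print('hinge axis scene', F(plane(S,s(605,372),.064)),F(plane(S,s(430,328),.064)))
E
```

```text
latch corners [ 0.4257 -0.0977  0.012 ] [ 0.5537 -0.0716  0.012 ] 0.13056635213756088 0.20115739963845453
tri A (array([ 0.4256, -0.0995,  0.0076]), np.float64(0.00037267148092275776)) (array([ 0.5536, -0.0729,  0.0081]), np.float64(0.0020961956310389714))
A [-0.064  -0.1455  0.012 ]
B [ 0.0666 -0.1432  0.012 ]
C [-0.065  0.125  0.012]
D [0.0616 0.124  0.012 ]
ring [-0.      0.0003  0.052 ]
ringext [-0.0644  0.0174  0.052 ]
ringext [ 0.0642 -0.013   0.052 ]
ringext [0.0163 0.069  0.052 ]
ringext [-0.0143 -0.06    0.052 ]
front r(+x?) [ 0.0567 -0.0317  0.1654] 0.0006997918848675611
front l [-0.056  -0.0304  0.1674] 0.002250277503080815
bushL [-0.0425 -0.0014  0.1549] 0.0011186392168776277
bushR [ 0.0408 -0.0012  0.1544] 0.0006955587879884852
bushfarL [-0.042   0.0635  0.1033] 0.0001952171456283113
bushfarR [0.0404 0.0634 0.1031] 0.0015811811674081597
hinge axis scene [-0.0546  0.0901  0.064 ] [0.0582 0.0904 0.064 ]
```

All the points agree within about 2 mm. The leaf angle is about 0.66 rad, F's origin is confirmed to about 1.5 mm, and the hinge axis comes out at y = 0.090. Next I'll lower the leaf with the closed fingertips.

Emit:
{"api": "carry_out", "payload": {"deltas": [[21, 2.3, 10, 0, 0, 0, 0], [21, 2.3, 20, 0, 0, 0, 0], [21, 2.4, 30, 0, 0, 0, 0], [0, 0, 5, 0, 0, 0, 0], [0, 0, 0, 0, 0, 0, 0]]}}

```text
time_s: 2.9
tcp_pos: [0.4643, 0.0428, 0.3376]
orientation: [-3.137, -0.002, 1.753]
wrist_force: [-0.6, -0.9, 0.4]
opening: 0.005
grasp_force: 0.0
```

Emit:
{"api": "carry_out", "payload": {"deltas": [[-2.3, 0, 5.2, 0, 0, 0, 0], [-2.3, 0, 5.2, 0, 0, 0, 0], [-2.3, 0, 5.2, 0, 0, 0, 0], [-2.3, 0, 5.2, 0, 0, 0, 0], [-2.4, 0, 5.2, 0, 0, 0, 0], [-2.4, 0, 5.2, 0, 0, 0, 0]]}}

```text
time_s: 3.4
tcp_pos: [0.4683, 0.0275, 0.3085]
orientation: [3.14, 0.001, 1.751]
wrist_force: [0.6, -0.2, 2.1]
opening: 0.009
grasp_force: 0.9
```

Contact at about 2 N. I'll keep following the arc.

Emit:
{"api": "carry_out", "payload": {"deltas": [[-2.5, 0, 5.1, 0, 0, 0, 0], [-2.5, 0, 5.1, 0, 0, 0, 0], [-2.5, 0, 5.1, 0, 0, 0, 0], [-2.5, 0, 5.1, 0, 0, 0, 0], [-1.75, 0, 5.4, 0, 0, 0, 0], [-1.75, 0, 5.4, 0, 0, 0, 0], [-1.75, 0, 5.4, 0, 0, 0, 0], [-1.75, 0, 5.4, 0, 0, 0, 0]]}}

```text
time_s: 4.07
tcp_pos: [0.4709, 0.0115, 0.2659]
orientation: [-3.141, -0.0, 1.752]
wrist_force: [-0.1, 1.2, 1.5]
opening: 0.008
grasp_force: 0.7
```

Emit:
{"api": "carry_out", "payload": {"deltas": [[-1, 0, 5, 0, 0, 0, 0], [-1, 0, 5, 0, 0, 0, 0], [-1, 0, 4, 0, 0, 0, 0], [-0.5, 0, 2, 0, 0, 0, 0], [0, 0, 1, 0, 0, 0, 0], [0, 0, 0, 0, 0, 0, 0]]}}

```text
time_s: 4.57
tcp_pos: [0.4714, 0.0081, 0.2491]
orientation: [-3.141, -0.0, 1.752]
wrist_force: [-0.6, 0.3, -0.1]
opening: 0.006
grasp_force: 0.0
```

Emit:
{"api": "carry_out", "payload": {"deltas": [[0, 0, 1.5, 0, 0, 0, 0], [0, 0, 1.5, 0, 0, 0, 0], [0, 0, 1.5, 0, 0, 0, 0], [0, 0, 0, 0, 0, 0, 0]]}}

```text
time_s: 4.9
tcp_pos: [0.4716, 0.0081, 0.2449]
orientation: [3.141, 0.0, 1.752]
wrist_force: [-0.0, 0.4, 0.2]
opening: 0.004
grasp_force: 0.1
```

Emit:
{"api": "carry_out", "payload": {"deltas": [[0, 0, 1, 0, 0, 0, 0], [0, 0, 0.5, 0, 0, 0, 0], [0, 0, 0, 0, 0, 0, 0]]}}

```text
time_s: 5.15
tcp_pos: [0.4717, 0.0081, 0.2435]
orientation: [3.141, 0.0, 1.752]
wrist_force: [-0.0, -0.2, 0.7]
opening: 0.001
grasp_force: 0.2
```

Emit:
{"api": "carry_out", "payload": {"deltas": [[0, 0, 0.6, 0, 0, 0, 0], [0, 0, 0.6, 0, 0, 0, 0], [0, 0, 0, 0, 0, 0, 0]]}}

```text
time_s: 5.4
tcp_pos: [0.4716, 0.0081, 0.2423]
orientation: [3.141, 0.0, 1.752]
wrist_force: [0.3, -0.3, 0.8]
opening: 0.001
grasp_force: 0.2
```

Emit:
{"api": "carry_out", "payload": {"deltas": [[0, 0, 0.6, 0, 0, 0, 0], [0, 0, 0, 0, 0, 0, 0]]}}

```text
time_s: 5.57
tcp_pos: [0.4716, 0.0081, 0.2418]
orientation: [3.142, 0.0, 1.752]
wrist_force: [-0.1, -0.8, 1.7]
opening: 0.005
grasp_force: 0.6
```

Emit:
{"api": "carry_out", "payload": {"deltas": [[0, 0, 0.5, 0, 0, 0, 0], [0, 0, 0.5, 0, 0, 0, 0], [0, 0, 0, 0, 0, 0, 0]]}}

```text
time_s: 5.82
tcp_pos: [0.4717, 0.0081, 0.2413]
orientation: [-3.142, 0.0, 1.752]
wrist_force: [-3.2, -0.3, 8.0]
opening: 0.005
grasp_force: 3.8
```

Emit:
{"api": "carry_out", "payload": {"deltas": [[0, 0, 0.5, 0, 0, 0, 0], [0, 0, 0.0, 0, 0, 0, 0], [0, 0, 0, 0, 0, 0, 0]]}}

```text
time_s: 6.07
tcp_pos: [0.4717, 0.0081, 0.2411]
orientation: [-3.142, 0.0, 1.753]
wrist_force: [-4.2, -0.5, 11.4]
opening: 0.007
grasp_force: 5.6
```

The pads are resting on the ring, with the force rising to 11 N. I'll retreat upward, measuring the lever and tab from the first two views.

Emit:
{"api": "carry_out", "payload": {"deltas": [[0, 0, -20, 0, 0, 0, 0], [0, 0, -35, 0, 0, 0, 0], [0, 0, -40, 0, 0, 0, 30], [0, 0, -40, 0, 0, 0, 30], [0, 0, 0, 0, 0, 0, 30]]}}

```text
time_s: 6.48
tcp_pos: [0.4738, 0.0078, 0.3831]
orientation: [3.13, 0.005, 1.753]
wrist_force: [1.3, -0.1, -0.3]
opening: 0.212
grasp_force: 0.0
```

```bash
python3 - <<'E'
from h import *
from rig import robot,optics
np.set_printoptions(precision=4,suppress=True)
d=pickle.load(open('v0.pkl','rb'));S,D=d['scene'],d['side']
yaw=.185;xF=np.array([np.cos(yaw),np.sin(yaw),0]);yF=np.array([-xF[1],xF[0],0]);P=np.array([.4616,.0567,0])
F=lambda X:np.array([(X-P)@xF,(X-P)@yF,X[2]])
iF=lambda x,y,z:P+x*xF+y*yF+np.array([0,0,z])
def mask(v,c,roi):
  h=cv2.cvtColor(v['pixels'],cv2.COLOR_RGB2HSV);H,s,V=h[...,0].astype(int),h[...,1],h[...,2]
  m=((H<6)|(H>174)) if c=='r' else (H>22)&(H<36)
  m=m&(s>150)&(V>90);o=np.zeros_like(m);a,b,e,f=roi;o[b:f,a:e]=m[b:f,a:e];return np.argwhere(o)[:,::-1]
for n,v,roi in(('side',D,(325,310,365,362)),('scene',S,(340,165,370,215))):
  for c in 'ry':
    p=mask(v,c,roi); print(n,c,len(p),p.mean(0),p.min(0),p.max(0))
    if n=='side': print(cv2.minAreaRect(p.astype(np.float32)))
y=tri(D,mask(D,'y',(325,310,365,362)).mean(0),S,mask(S,'y',(340,165,370,215)).mean(0)); print('tab',F(y[0]),y[1])
for L in np.arange(.2,.61,.05):
  f=lambda o,r,a:(o[0]-r*np.cos(a),o[1]+r*np.sin(a))
  pin=(-.1286,.0396);g=f(pin,.090,L-.087);pv=f(pin,.024,L-1.08);q=1.45;b=f(pv,.0659,2.137+L-q);t=f(b,.024,2.137+L-q-.593)
  g0=f(pin,.034,L-.087)
  print(round(L,2),'tab',np.array(t),'side px tab',np.array(proj(D,iF(0,*t))),'gripend',np.array(proj(D,iF(0,*g))),'scene tab',np.array(proj(S,iF(0,*t))))
s=robot.get_state();print(s['tcp_pos'],s['wrist_force'])
v=optics.get_image('side'); pickle.dump(v,open('s2.pkl','wb')); cv2.imwrite('pics/s2.png',cv2.resize(v['pixels'][180:380,240:440,::-1],None,fx=3,fy=3,interpolation=cv2.INTER_CUBIC))
E
```

```text
side r 282 [344.0496 344.0957] [335 330] [354 355]
((343.3000183105469, 342.1000061035156), (27.280027389526367, 13.86362075805664), 63.43495178222656)
side y 81 [344.9012 330.3457] [340 324] [350 337]
((345.0146789550781, 330.1911315917969), (15.77786922454834, 5.65945291519165), 59.036251068115234)
scene r 103 [353.3592 197.5146] [348 187] [360 205]
scene y 59 [354.9831 183.7627] [351 177] [359 191]
tab [-0.0008 -0.1884  0.0872] 0.00045212033772026714
0.2 tab [-0.2085  0.0791] side px tab [349.1516 344.2016] gripend [350.0747 361.7571] scene tab [357.2231 180.9264]
0.25 tab [-0.2064  0.0831] side px tab [348.8717 341.3781] gripend [350.0946 359.5799] scene tab [357.0143 180.0835]
0.3 tab [-0.2041  0.0869] side px tab [348.5502 338.4918] gripend [350.0709 357.2832] scene tab [356.7771 179.3298]
0.35 tab [-0.2017  0.0906] side px tab [348.1882 335.5523] gripend [350.0033 354.8734] scene tab [356.5116 178.6682]
0.4 tab [-0.199   0.0942] side px tab [347.7867 332.5696] gripend [349.8916 352.3576] scene tab [356.2182 178.1011]
0.45 tab [-0.1962  0.0977] side px tab [347.3472 329.5538] gripend [349.7359 349.7435] scene tab [355.8973 177.6309]
0.5 tab [-0.1932  0.101 ] side px tab [346.871  326.5153] gripend [349.5364 347.0393] scene tab [355.5495 177.2599]
0.55 tab [-0.1901  0.1041] side px tab [346.3598 323.4644] gripend [349.2935 344.2535] scene tab [355.1753 176.9899]
0.6 tab [-0.1868  0.1071] side px tab [345.8155 320.4116] gripend [349.0079 341.3952] scene tab [354.7754 176.8228]
[0.4738 0.0078 0.3831] [ 1.2729 -0.1133 -0.2562]
```

View pics/s2.png

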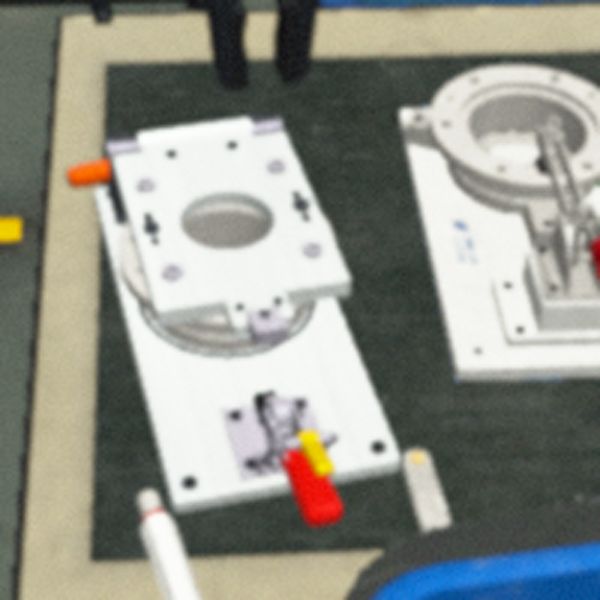

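Side view: the leaf is now level, and the lever (red at crop (315,490)) and tab (yellow at (317,453)) are unobstructed. The lever angle is about 0.4. The plug gauge and feeler lie well outside a finger span of ±40 mm. I'll move over the grip and pinch it.

Emit:
{"api": "carry_out", "payload": {"deltas": [[-38.7, -0.5, 10, 0, 0, 0, 42], [-38.7, -0.5, 10, 0, 0, 0, 42], [-38.7, -0.5, 10, 0, 0, 0, 42], [-38.7, -0.5, 10, 0, 0, 0, 42], [0, 0, 20, 0, 0, 0, 42], [0, 0, 0, 0, 0, 0, 42], [0, 0, 0, 0, 0, 0, 42]]}}

```text
time_s: 7.12
tcp_pos: [0.4965, -0.1441, 0.3128]
orientation: [-3.137, -0.004, 1.751]
wrist_force: [-0.1, 0.5, 0.1]
opening: 0.477
grasp_force: 0.0
```

```bash
cat >> h.py <<'E'
yaw=.185;xF=np.array([np.cos(yaw),np.sin(yaw),0]);yF=np.array([-xF[1],xF[0],0]);P=np.array([.4616,.0567,0])
F=lambda X:np.array([(X-P)@xF,(X-P)@yF,X[2]])
iF=lambda x,y,z:P+x*xF+y*yF+np.array([0,0,z])
E
python3 - <<'E'
from h import *
from rig import robot,optics
s=robot.get_state();print('TCP in F',F(s['tcp_pos'])*1e3,s['orientation'],s['wrist_force'],s['opening'])
v=optics.get_image('wrist');w=wv(s,v);pickle.dump((s,v),open('w3.pkl','wb'))
im=v['pixels'][:,:,::-1].copy()
K=iF(0,-.1046,.074)
for L in(.3,.4,.5):
  for r in(.034,.09): 
    a=L-.087;print(L,r,proj(w,iF(0,-.1286-r*np.cos(a),.0396+r*np.sin(a))))
print('keeper nominal level',proj(w,K))
cv2.imwrite('pics/w3.png',im)
E
```

```text
TCP in F [  -2.64363508 -203.78056527  312.82398172] [-3.13731692 -0.00405789  1.75131733] [-0.12497455  0.53948324  0.06456276] 0.47725129350571915
0.3 0.034 (np.float64(323.737794442945), np.float64(180.56870497404594))
0.3 0.09 (np.float64(323.84644204830397), np.float64(266.6598239008292))
0.4 0.034 (np.float64(323.8126470880684), np.float64(179.8206056786916))
0.4 0.09 (np.float64(324.05000165960547), np.float64(267.8900575065278))
0.5 0.034 (np.float64(323.8881796339576), np.float64(178.51303258635323))
0.5 0.09 (np.float64(324.26538927766387), np.float64(267.7367686939839))
keeper nominal level (np.float64(324.6390951049027), np.float64(79.39622675774672))
```

View pics/w3.png

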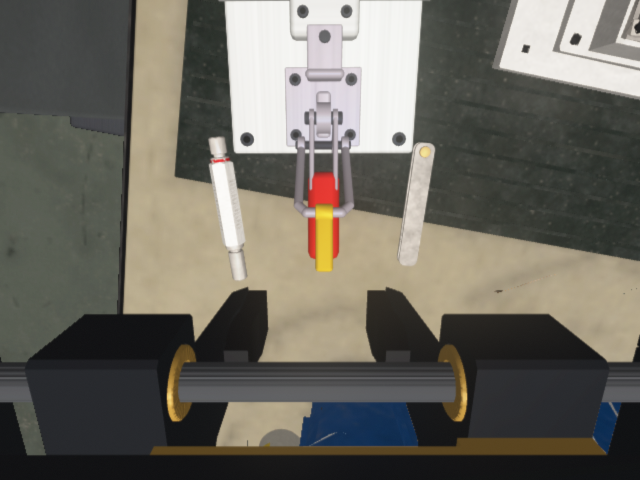

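The wrist view shows the grip centred at column 323 (rows 172–260), the tab's end at (324,271), the loop bar at row 211 and the keeper lip at row 76, close to the predicted 79. The fingers sit 2.6 mm to -x, so I'll correct that, descend and pinch lightly.

Emit:
{"api": "carry_out", "payload": {"deltas": [[-0.5, 2.5, 0, 0, 0, 0, 42], [0, 0, 30, 0, 0, 0, 42], [0, 0, 30, 0, 0, 0, 42], [0, 0, 25, 0, 0, 0, 42], [0, 0, 11, 0, 0, 0, 42], [0, 0, 0, 0, 0, 0, 42], [0, 0, 0, 0, 0, 0, 42]]}}

```text
time_s: 7.75
tcp_pos: [0.5006, -0.1441, 0.22]
orientation: [3.141, 0.0, 1.753]
wrist_force: [0.8, -0.5, 0.1]
opening: 0.477
grasp_force: 0.0
```

Emit:
{"api": "carry_out", "payload": {"deltas": [[0, 0, 0, 0, 0, 0, 30], [0, 0, 0, 0, 0, 0, 22], [0, 0, 0, 0, 0, 0, 15], [0, 0, 0, 0, 0, 0, 15], [0, 0, 0, 0, 0, 0, 15]], "grip_force": 8}}

```text
time_s: 8.17
tcp_pos: [0.5, -0.1451, 0.22]
orientation: [-3.141, 0.001, 1.753]
wrist_force: [-3.2, -3.7, 1.7]
opening: 0.223
grasp_force: 8.0
```

The opening of 19.7 mm matches the grip. I'll raise the lever along its arc.

Emit:
{"api": "carry_out", "payload": {"deltas": [[1.3, 0, -3.6, 0, 0, 0, 15], [1.4, 0, -3.6, 0, 0, 0, 15], [1.7, 0, -3.5, 0, 0, 0, 15], [1.7, 0, -3.4, 0, 0, 0, 15], [2.0, 0, -3.3, 0, 0, 0, 15], [2.0, 0, -3.2, 0, 0, 0, 15], [2.3, 0, -3.1, 0, 0, 0, 15], [2.3, 0, -3.1, 0, 0, 0, 15], [2.6, 0, -2.8, 0, 0, 0, 15], [2.6, 0, -2.8, 0, 0, 0, 15]]}}

```text
time_s: 9.0
tcp_pos: [0.4965, -0.1261, 0.2525]
orientation: [-3.141, 0.003, 1.752]
wrist_force: [-3.2, -6.8, 2.1]
opening: 0.229
grasp_force: 8.0
```

Emit:
{"api": "carry_out", "payload": {"deltas": [[2.9, 0, -2.5, 0, 0, 0, 15], [2.8, 0, -2.6, 0, 0, 0, 15], [3.0, 0, -2.3, 0, 0, 0, 15], [3.1, 0, -2.3, 0, 0, 0, 15], [3.2, 0, -2.0, 0, 0, 0, 15], [3.3, 0, -2.0, 0, 0, 0, 15]]}}

```text
time_s: 9.5
tcp_pos: [0.4932, -0.1083, 0.2666]
orientation: [-3.141, 0.004, 1.752]
wrist_force: [-4.2, -7.9, 5.4]
opening: 0.224
grasp_force: 8.0
```

```bash
python3 - <<'E'
from h import *
from rig import robot,optics
s=robot.get_state();print('TCP in F',F(s['tcp_pos'])*1e3,s['wrist_force'],s['opening'])
v=optics.get_image('wrist');pickle.dump((s,v),open('w4.pkl','wb'))
a=cv2.resize(v['pixels'][40:280,180:480,::-1],(500,400))
b=optics.get_image('side')['pixels'][260:380,270:400,::-1]; b=cv2.resize(b,(300,277))
c=np.zeros((400,800,3),np.uint8);c[:,:500]=a;c[:277,500:]=b
cv2.imwrite('pics/w4.png',c)
E
```

```text
TCP in F [   0.73372747 -167.96231562  266.61068646] [-4.22789959 -7.91621952  5.43116995] 0.22441378281802327
```

View pics/w4.png

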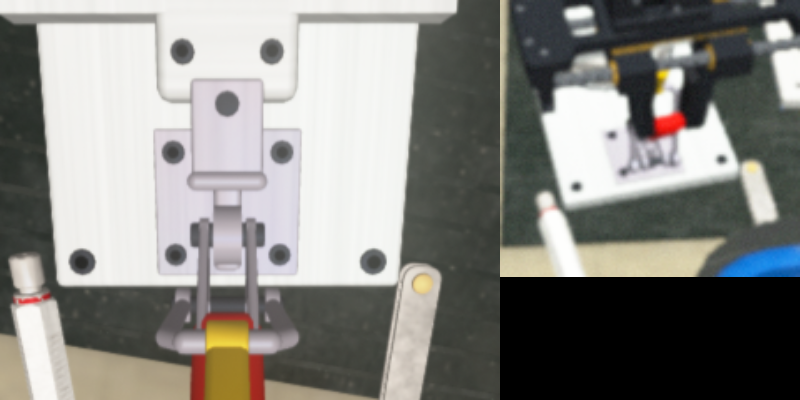

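The lever is up at roughly 1.0–1.1 rad, and the loop is still thrown back (bar at crop (228,345)). Raising further.

Emit:
{"api": "carry_out", "payload": {"deltas": [[3.5, 0, -1.7, 0, 0, 0, 15], [3.5, 0, -1.7, 0, 0, 0, 15], [3.6, 0, -1.3, 0, 0, 0, 15], [3.6, 0, -1.3, 0, 0, 0, 15], [3, 0, -0.9, 0, 0, 0, 15], [0, 0, 0, 0, 0, 0, 15]]}}

```text
time_s: 10.1
tcp_pos: [0.4901, -0.0909, 0.2739]
orientation: [-3.141, 0.003, 1.753]
wrist_force: [-6.3, -5.4, 9.4]
opening: 0.223
grasp_force: 8.0
```

```bash
python3 - <<'E'
from h import *
from rig import robot,optics
s=robot.get_state();print('TCP in F',F(s['tcp_pos'])*1e3,s['wrist_force'],s['opening'])
v=optics.get_image('wrist');pickle.dump((s,v),open('w5.pkl','wb'))
w=wv(s,v)
for L in(1.2,1.3,1.4,1.5):
  f=lambda o,r,a:(o[0]-r*np.cos(a),o[1]+r*np.sin(a));pin=(-.1286,.0396);pv=f(pin,.024,L-1.08)
  print(L,'bar back(1.45)',np.array(proj(w,iF(0,*f(pv,.0659,.687+L)))),'laid',np.array(proj(w,iF(0,pv[0]+np.sqrt(.0659**2-(.074-pv[1])**2),.074))))
cv2.imwrite('pics/w5.png',cv2.resize(v['pixels'][40:340,180:480,::-1],(600,600)))
E
```

```text
TCP in F [   0.81603032 -150.32701757  273.8832819 ] [-6.28361439 -5.38822659  9.43603791] 0.22298993684836352
1.2 bar back(1.45) [317.10698228 263.95401772] laid [316.88336305 165.64225432]
1.3 bar back(1.45) [317.07845575 248.94933313] laid [316.87648724 162.07772855]
1.4 bar back(1.45) [317.04768116 233.22633167] laid [316.86918021 158.28964721]
1.5 bar back(1.45) [317.01529862 217.12245575] laid [316.86144453 154.27934729]
```

View pics/w5.png

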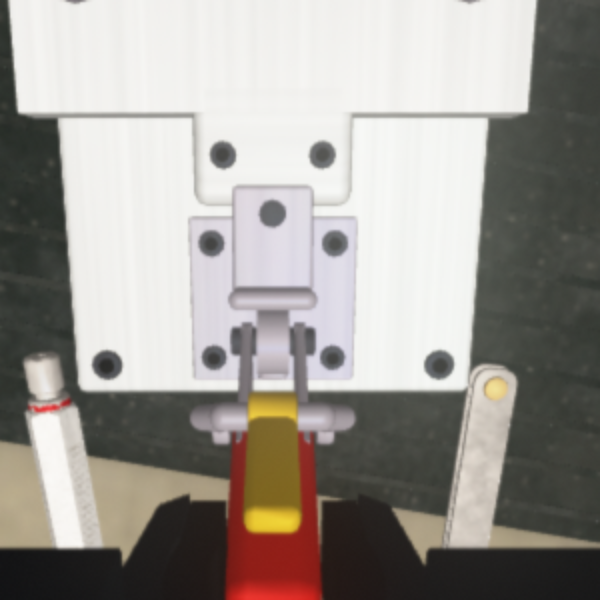

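The lever is at about 1.3 rad and the loop still rests on its back stop (bar at crop (273,415), tab top at (272,520)). I'll release the grip, shift over to the yellow tab and pinch it.

Emit:
{"api": "carry_out", "payload": {"deltas": [[0, 0, 0, 0, 0, 0, 30], [0, 0, 0, 0, 0, 0, 42], [0, -1, -6, 0, 0, 0, 42], [0, 0, -6, 0, 0, 0, 42], [7, 0, 0, 0, 0, 0, 42], [7, 0, 0, 0, 0, 0, 42], [7.5, 0, 0, 0, 0, 0, 42], [0, 0, 0, 0, 0, 0, 42], [0, 0, 0, 0, 0, 0, 42]]}}

```text
time_s: 10.9
tcp_pos: [0.485, -0.0683, 0.284]
orientation: [-3.141, -0.0, 1.754]
wrist_force: [0.4, -0.4, 0.1]
opening: 0.478
grasp_force: 0.0
```

```bash
python3 - <<'E'
from h import *
from rig import robot,optics
s=robot.get_state();print('TCP in F',F(s['tcp_pos'])*1e3,s['wrist_force'],s['opening'])
v=optics.get_image('wrist');w=wv(s,v);im=v['pixels']
h=cv2.cvtColor(im,cv2.COLOR_RGB2HSV);m=((h[...,0]>20)&(h[...,0]<36)&(h[...,1]>150)&(h[...,2]>60)).astype(np.uint8)
n,l,st,c=cv2.connectedComponentsWithStats(m)
for i in range(1,n):
  if st[i,4]>60: print('yellow',st[i],c[i])
f=lambda o,r,a:(o[0]-r*np.cos(a),o[1]+r*np.sin(a));pin=(-.1286,.0396)
for L in(1.2,1.3,1.4,1.5):
  pv=f(pin,.024,L-1.08);b=f(pv,.0659,.687+L);t=f(b,.034,.094+L);t2=f(b,.024,.094+L)
  print(L,'bar',proj(w,iF(0,*b)),'tip',proj(w,iF(0,*t)),'tabpt F',np.array(t2))
cv2.imwrite('pics/w6.png',cv2.resize(im[100:400,180:480,::-1],(600,600)))
E
```

```text
TCP in F [ 3.62720139e-02 -1.27149060e+02  2.83968416e+02] [ 0.40725804 -0.37296206  0.10800469] 0.47757845337887594
yellow [308 250  21  10 174] [317.72988506 254.55172414]
yellow [306 261  25  35 714] [317.81792717 280.1442577 ]
1.2 bar (np.float64(318.882648782244), np.float64(305.13968463988897)) tip (np.float64(319.3497294786519), np.float64(365.0306932364788)) tabpt F [-0.13849371  0.12819241]
1.3 bar (np.float64(318.8901098364359), np.float64(291.996902247293)) tip (np.float64(319.38641706463346), np.float64(343.41226872057183)) tabpt F [-0.12959979  0.12873754]
1.4 bar (np.float64(318.8894805778188), np.float64(278.08703978508873)) tip (np.float64(319.4062242310169), np.float64(319.3238454577112)) tabpt F [-0.12069589  0.12839204]
1.5 bar (np.float64(318.8806005161787), np.float64(263.6906678255278)) tip (np.float64(319.4075883732759), np.float64(293.37172514686233)) tabpt F [-0.11187097  0.12715936]
```

View pics/w6.png

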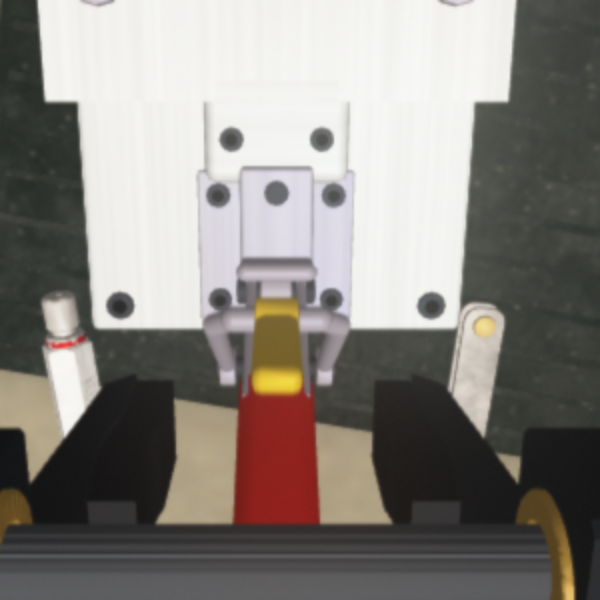

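The loop's bar is now at crop (277,320) and the tab's end at (277,385), so the loop is further over than before and may be slowly falling. I'll check whether it moves and solve for lever and loop angles.

Emit:
{"api": "carry_out", "payload": {"deltas": [[0, 0, 0, 0, 0, 0, 42], [0, 0, 0, 0, 0, 0, 42]]}}

```text
time_s: 11.12
tcp_pos: [0.4853, -0.0692, 0.2841]
orientation: [-3.141, -0.0, 1.752]
wrist_force: [0.2, -0.2, 0.7]
opening: 0.476
grasp_force: 0.0
```

```bash
cat > look.py <<'E'
from h import *
from rig import robot,optics
from scipy.optimize import least_squares
f=lambda o,r,a:(o[0]-r*np.cos(a),o[1]+r*np.sin(a));pin=(-.1286,.0396)
def geo(L,q):
  pv=f(pin,.024,L-1.08);D=2.137+L-q;b=f(pv,.0659,D);return pv,b,f(b,.024,D-.593),f(b,.034,D-.593)
def yel(im):
  h=cv2.cvtColor(im,cv2.COLOR_RGB2HSV);m=((h[...,0]>20)&(h[...,0]<36)&(h[...,1]>150)&(h[...,2]>60))
  m[:, :250]=0;m[:,380:]=0
  return np.argwhere(m)
if __name__=='__main__':
  s=robot.get_state();print('TCP in F',F(s['tcp_pos'])*1e3,s['wrist_force'],s['opening'])
  v=optics.get_image('wrist');w=wv(s,v);p=yel(v['pixels']);print('yellow rows',p.min(0),p.max(0),len(p))
  cv2.imwrite('pics/last.png',v['pixels'][:,:,::-1])
  pickle.dump((s,v),open('last.pkl','wb'))
E
python3 look.py; python3 - <<'E'
from look import *
s,v=pickle.load(open('last.pkl','rb'));w=wv(s,v)
r=lambda X:proj(w,iF(0,*X))[1]
for tip in(293,296,299):
  o=least_squares(lambda u:[r(geo(*u)[1])-260,r(geo(*u)[3])-tip],[1.4,1.4]);print(tip,o.x,o.cost,np.array(geo(*o.x)))
E
```

```text
TCP in F [ 1.31621706e-01 -1.28108849e+02  2.84128457e+02] [ 0.15841906 -0.1614089   0.68111135] 0.47593435970752856
yellow rows [230 306] [258 330] 378
293 [1.85480192 1.82897401] 5.5915470704024e-24 [[-0.14574943  0.05638979]
 [-0.10897407  0.11107418]
 [-0.10899731  0.13507417]
 [-0.10900699  0.14507416]]
296 [1.98461329 1.98228704] 1.8670532712830204e-22 [[-0.14343175  0.05846847]
 [-0.1079516   0.11400196]
 [-0.10853882  0.13799478]
 [-0.1087835   0.14799178]]
299 [2.09591366 2.11785551] 1.050131637030211e-25 [[-0.14124425  0.05999909]
 [-0.1071221   0.11637719]
 [-0.10829136  0.14034869]
 [-0.10877854  0.15033681]]
```

The loop is falling over slowly on its own, since the tab went from rows 250–296 to 230–258. I'll wait for it to settle.

Emit:
{"api": "carry_out", "payload": {"deltas": [[0, 0, 0, 0, 0, 0, 42], [0, 0, 0, 0, 0, 0, 42], [0, 0, 0, 0, 0, 0, 42], [0, 0, 0, 0, 0, 0, 42], [0, 0, 0, 0, 0, 0, 42], [0, 0, 0, 0, 0, 0, 42]]}}

```text
time_s: 11.67
tcp_pos: [0.4852, -0.0691, 0.2842]
orientation: [-3.142, -0.0, 1.752]
wrist_force: [-0.2, 0.8, 0.4]
opening: 0.475
grasp_force: 0.0
```

```bash
python3 look.py; python3 look.py
```

```text
TCP in F [ 9.52609827e-02 -1.27989046e+02  2.84191306e+02] [-0.19678994  0.77796533  0.43417846] 0.4747496267144467
yellow rows [230 306] [258 330] 373
TCP in F [ 1.02395215e-01 -1.27995725e+02  2.84207664e+02] [-0.07041636  0.10879544 -0.18649176] 0.47567568527785686
yellow rows [230 306] [258 330] 384
```

```bash
python3 - <<'E'
from look import *
s,v=pickle.load(open('last.pkl','rb'));w=wv(s,v)
r=lambda X:round(proj(w,iF(0,*X))[1],1)
for L in(1.2,1.3,1.4,1.5):
  for q in(.6,.7,.8,.9,1.0,1.1,1.2):
    pv,b,t,e=geo(L,q);print(L,q,'bar',r(b),'tip',r(e),'barF',np.round(b,4),'tab',np.round(t,4))
S=optics.get_image('scene');D=optics.get_image('side')
for n,u,roi in(('scene',S,(320,150,390,260)),('side',D,(310,280,370,350))):
  h=cv2.cvtColor(u['pixels'],cv2.COLOR_RGB2HSV);m=(h[...,0]>22)&(h[...,0]<36)&(h[...,1]>130)&(h[...,2]>80)
  p=[x for x in np.argwhere(m)[:,::-1] if roi[0]<=x[0]<roi[2] and roi[1]<=x[1]<roi[3]];print(n,len(p),np.mean(p,0) if p else '')
y=yel(v['pixels']).mean(0)[::-1];print('wrist yellow',y)
im=v['pixels'][130:330,220:420,::-1]
cv2.imwrite('pics/w7.png',np.hstack([cv2.resize(im,(500,500),interpolation=cv2.INTER_CUBIC),cv2.resize(D['pixels'][280:360,300:380,::-1],(300,500)) if 0 else cv2.resize(D['pixels'][260:360,300:360,::-1],(300,500),interpolation=cv2.INTER_CUBIC)]))
E
```

```text
1.2 0.6 bar 202.2 tip 172.4 barF [-0.0918  0.0684] tab [-0.0788  0.0886]
1.2 0.7 bar 209.9 tip 188.4 barF [-0.0947  0.0743] tab [-0.0838  0.0957]
1.2 0.8 bar 219.1 tip 207.0 barF [-0.0982  0.0799] tab [-0.0895  0.1023]
1.2 0.9 bar 229.5 tip 228.0 barF [-0.1022  0.0852] tab [-0.0957  0.1083]
1.2 1.0 bar 241.2 tip 251.0 barF [-0.1067  0.09  ] tab [-0.1026  0.1136]
1.2 1.1 bar 253.9 tip 275.5 barF [-0.1117  0.0943] tab [-0.1099  0.1182]
1.2 1.2 bar 267.4 tip 300.8 barF [-0.1171  0.0981] tab [-0.1177  0.1221]
1.3 0.6 bar 195.8 tip 158.7 barF [-0.0892  0.0646] tab [-0.0742  0.0834]
1.3 0.7 bar 202.2 tip 172.1 barF [-0.0914  0.0708] tab [-0.0784  0.0909]
1.3 0.8 bar 210.1 tip 188.3 barF [-0.0943  0.0767] tab [-0.0834  0.0981]
1.3 0.9 bar 219.4 tip 207.2 barF [-0.0978  0.0823] tab [-0.0891  0.1046]
1.3 1.0 bar 230.0 tip 228.5 barF [-0.1018  0.0875] tab [-0.0953  0.1106]
1.3 1.1 bar 241.8 tip 251.9 barF [-0.1063  0.0923] tab [-0.1022  0.116 ]
1.3 1.2 bar 254.7 tip 276.8 barF [-0.1113  0.0966] tab [-0.1095  0.1206]
1.4 0.6 bar 190.3 tip 146.9 barF [-0.0869  0.0605] tab [-0.0701  0.0777]
1.4 0
[... 333 characters left out ...]
898] tab [-0.0947  0.1129]
1.4 1.2 bar 241.9 tip 252.2 barF [-0.1057  0.0946] tab [-0.1016  0.1183]
1.5 0.6 bar 185.7 tip 137.1 barF [-0.085   0.0563] tab [-0.0666  0.0717]
1.5 0.7 bar 189.3 tip 145.1 barF [-0.086   0.0628] tab [-0.0692  0.08  ]
1.5 0.8 bar 194.4 tip 155.9 barF [-0.0876  0.0691] tab [-0.0727  0.0879]
1.5 0.9 bar 201.0 tip 169.6 barF [-0.0899  0.0753] tab [-0.0769  0.0955]
1.5 1.0 bar 209.0 tip 186.2 barF [-0.0928  0.0812] tab [-0.0819  0.1026]
1.5 1.1 bar 218.4 tip 205.7 barF [-0.0963  0.0868] tab [-0.0875  0.1092]
1.5 1.2 bar 229.3 tip 227.7 barF [-0.1003  0.0921] tab [-0.0938  0.1152]
scene 50 [342.86 201.4 ]
side 50 [330.66 284.9 ]
wrist yellow [317.44010417 247.50260417]
```

View pics/w7.png

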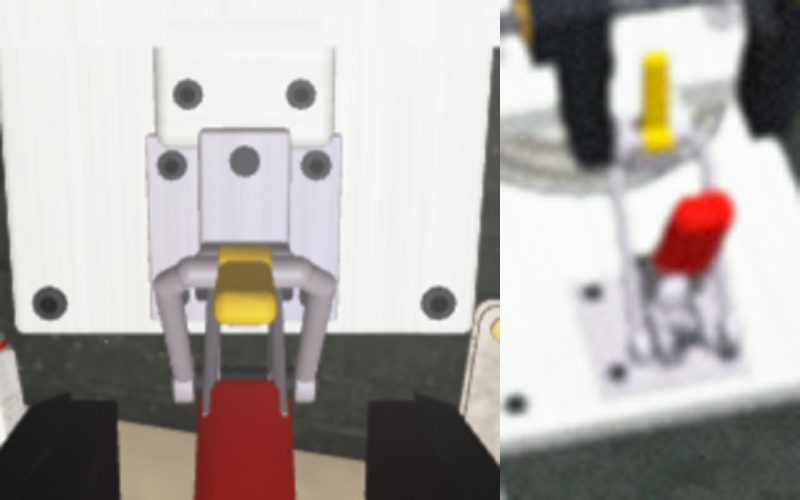

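The wrist crop shows the tab at (245,285) and the bar at row 272, still over the keeper's lip instead of behind it. The side crop shows the tab upright at (655,100). I'll triangulate the tab height.

```bash
python3 - <<'E'
from look import *
np.set_printoptions(precision=4,suppress=True)
s,v=pickle.load(open('last.pkl','rb'));w=wv(s,v);d=pickle.load(open('v0.pkl','rb'));S,D=d['scene'],d['side']
for a,pa,b,pb in((w,(317.4,247.5),D,(330.66,284.9)),(w,(317.4,247.5),S,(342.86,201.4)),(D,(330.66,284.9),S,(342.86,201.4))):
  X,e=tri(a,pa,b,pb);print(F(X),e)
# side crop: x=300+(X-500)/5, y=260+Y/5 ; tab top (655,52), bar (655,150)
for q in((331,270.4),(331,288),(331,290)):
  for L,a in((1.2,1.0),(1.3,1.1),(1.4,1.2),(1.5,1.3)):
    print(q,L,[tuple(np.round(proj(D,iF(0,*k)),1)) for k in geo(L,a)[1::2]],'grip end',np.round(proj(D,iF(0,*f(pin,.09,L-.087))),1),np.round(proj(w,iF(0,*geo(L,a)[0])),1)) if q[1]==288 else 0
# red mask in side, top end
u=optics.get_image('side');h=cv2.cvtColor(u['pixels'],cv2.COLOR_RGB2HSV);m=((h[...,0]<6)|(h[...,0]>174))&(h[...,1]>150)&(h[...,2]>90)
p=np.argwhere(m)[:,::-1];p=p[(p[:,0]>320)&(p[:,0]<360)&(p[:,1]>280)&(p[:,1]<350)];print('red',p.min(0),p.max(0),p.mean(0))
E
```

```text
[-0.001 -0.106  0.102] 0.0010747580082074678
[-0.     -0.1039  0.1085] 0.0010071338412869417
[-0.0002 -0.1076  0.1043] 0.0037676208256880485
(331, 288) 1.2 [(np.float64(331.6), np.float64(290.4)), (np.float64(331.1), np.float64(272.8))] grip end [342.7 305.1] [318.1 289.2]
(331, 288) 1.3 [(np.float64(331.5), np.float64(289.2)), (np.float64(331.0), np.float64(271.5))] grip end [341.3 299.4] [318.1 290.2]
(331, 288) 1.4 [(np.float64(331.5), np.float64(287.9)), (np.float64(331.0), np.float64(270.1))] grip end [339.8 294.1] [318.1 290.7]
(331, 288) 1.5 [(np.float64(331.4), np.float64(286.6)), (np.float64(330.9), np.float64(268.7))] grip end [338.3 289.1] [318.1 290.9]
red [331 298] [345 314] [338.441 306.236]
```

The bar rests on the keeper's lip, which sits on the high side, with the lever at about 1.27. I'll pinch the tab, lift it slightly (which also raises the lever) and carry it over the lip.

Emit:
{"api": "carry_out", "payload": {"deltas": [[9, -0.4, 0, 0, 0, 0, 42], [9, 0, 0, 0, 0, 0, 42], [8, 0, 2, 0, 0, 0, 42], [0, 0, 5, 0, 0, 0, 42], [0, 0, 5, 0, 0, 0, 42], [0, 0, 0, 0, 0, 0, 30], [0, 0, 0, 0, 0, 0, 20], [0, 0, 0, 0, 0, 0, 5], [0, 0, 0, 0, 0, 0, 5], [0, 0, 0, 0, 0, 0, 5]], "grip_force": 8}}

```text
time_s: 12.75
tcp_pos: [0.4803, -0.0438, 0.2724]
orientation: [3.141, 0.0, 1.752]
wrist_force: [2.0, 0.5, 0.2]
opening: 0.121
grasp_force: 1.1
```

Emit:
{"api": "carry_out", "payload": {"deltas": [[0, 0, 0, 0, 0, 0, 5], [0, 0, 0, 0, 0, 0, 5]]}}

```text
time_s: 12.92
tcp_pos: [0.4805, -0.0438, 0.2725]
orientation: [3.14, 0.001, 1.752]
wrist_force: [3.3, -0.3, -1.7]
opening: 0.112
grasp_force: 8.0
```

The opening of 9.9 mm shows the tab is held. Lifting it.

Emit:
{"api": "carry_out", "payload": {"deltas": [[0, 0, -1.5, 0, 0, 0, 5], [0, 0, -1.5, 0, 0, 0, 5], [0, 0, -2, 0, 0, 0, 5], [0, 0, 0, 0, 0, 0, 5]]}}

```text
time_s: 13.25
tcp_pos: [0.4804, -0.0436, 0.2777]
orientation: [3.141, 0.0, 1.752]
wrist_force: [3.7, -0.0, -2.3]
opening: 0.107
grasp_force: 8.0
```

Emit:
{"api": "carry_out", "payload": {"deltas": [[2.3, 0, 1, 0, 0, 0, 5], [2.3, 0, 1.7, 0, 0, 0, 5], [2.3, 0, 1.7, 0, 0, 0, 5], [0, 0, 0, 0, 0, 0, 5]]}}

```text
time_s: 13.58
tcp_pos: [0.479, -0.0362, 0.2728]
orientation: [3.141, -0.0, 1.753]
wrist_force: [4.4, 0.4, 1.2]
opening: 0.116
grasp_force: 8.0
```

```bash
python3 look.py; python3 - <<'E'
from look import *
u=optics.get_image('side');S=optics.get_image('scene');s,v=pickle.load(open('last.pkl','rb'));w=wv(s,v)
def cc(u,roi,red):
  h=cv2.cvtColor(u['pixels'],cv2.COLOR_RGB2HSV);H=h[...,0]
  m=(((H<6)|(H>174)) if red else (H>22)&(H<36))&(h[...,1]>130)&(h[...,2]>70)
  p=np.argwhere(m)[:,::-1];return p[(p[:,0]>roi[0])&(p[:,0]<roi[2])&(p[:,1]>roi[1])&(p[:,1]<roi[3])]
for r in(1,0):
  p=cc(u,(315,255,360,350),r);print('side',r,len(p),p.min(0),p.max(0),p.mean(0)) if len(p) else 0
p=cc(v,(250,150,380,400),1);print('wrist red',p.min(0),p.max(0))
for L in(1.3,1.4,1.5):
  e=f(pin,.09,L-.087);k=f(e,.0065,L-.087+np.pi/2);k2=f(e,.0065,L-.087-np.pi/2)
  print(L,'side grip end',[np.round(proj(D_,iF(0,*x)),1) for D_ in(u,) for x in(e,k,k2)],'wrist',[np.round(proj(w,iF(0,*x)),1) for x in(e,k,k2)])
E
```

```text
TCP in F [ 2.93059842e-02 -9.45606879e+01  2.72832150e+02] [4.37930832 0.38012616 1.20893487] 0.11589189034998214
yellow rows [295 305] [333 330] 747
side 1 226 [330 288] [343 309] [336.43362832 298.23893805]
side 0 132 [326 266] [333 286] [329.96969697 275.71212121]
wrist red [302 337] [331 361]
1.3 side grip end [array([341.3, 299.4]), array([340.2, 295.4]), array([342.3, 303.4])] wrist [array([319. , 465.1]), array([319. , 458.2]), array([318.9, 471.7])]
1.4 side grip end [array([339.8, 294.1]), array([338.7, 290.3]), array([340.9, 297.8])] wrist [array([319. , 454.3]), array([319. , 445.3]), array([319., 463.])]
1.5 side grip end [array([338.3, 289.1]), array([337.1, 285.6]), array([339.4, 292.5])] wrist [array([319. , 440.7]), array([319. , 429.6]), array([319. , 451.4])]
```

The lever is at about 1.45 and the bar should be past the lip. I'll lower it along the loop's arc into the groove, watching the force.

Emit:
{"api": "carry_out", "payload": {"deltas": [[1.5, 0, 1.4, 0, 0, 0, 5], [1.5, 0, 1.5, 0, 0, 0, 5], [1, 0, 1, 0, 0, 0, 5], [0, 0, 0, 0, 0, 0, 5]]}}

```text
time_s: 14.07
tcp_pos: [0.4783, -0.0326, 0.2689]
orientation: [3.141, -0.0, 1.752]
wrist_force: [4.6, 2.4, 2.3]
opening: 0.108
grasp_force: 8.0
```

Emit:
{"api": "carry_out", "payload": {"deltas": [[1, 0, 1, 0, 0, 0, 5], [0.8, 0, 0.9, 0, 0, 0, 5], [0, 0, 0, 0, 0, 0, 5]]}}

```text
time_s: 14.32
tcp_pos: [0.478, -0.0309, 0.2669]
orientation: [3.141, -0.0, 1.752]
wrist_force: [5.0, 2.5, 1.7]
opening: 0.114
grasp_force: 8.0
```

Emit:
{"api": "carry_out", "payload": {"deltas": [[0.8, 0, 1, 0, 0, 0, 5], [0.7, 0, 1, 0, 0, 0, 5], [0, 0, 0, 0, 0, 0, 5]]}}

```text
time_s: 14.57
tcp_pos: [0.4777, -0.0294, 0.2649]
orientation: [3.141, -0.0, 1.752]
wrist_force: [4.8, 2.5, 2.4]
opening: 0.111
grasp_force: 8.0
```

Emit:
{"api": "carry_out", "payload": {"deltas": [[0.7, 0, 1, 0, 0, 0, 5], [0, 0, 0, 0, 0, 0, 5], [0, 0, 0, 0, 0, 0, 5]]}}

```text
time_s: 14.82
tcp_pos: [0.4776, -0.0288, 0.264]
orientation: [3.141, -0.0, 1.752]
wrist_force: [5.4, 2.6, 1.5]
opening: 0.113
grasp_force: 8.0
```

```bash
python3 - <<'E'
from look import *
s=robot.get_state();print('TCP in F',F(s['tcp_pos'])*1e3,s['wrist_force'])
u=optics.get_image('side')
h=cv2.cvtColor(u['pixels'],cv2.COLOR_RGB2HSV);H=h[...,0]
for r in(1,0):
  m=(((H<6)|(H>174)) if r else (H>22)&(H<36))&(h[...,1]>130)&(h[...,2]>70);p=np.argwhere(m)[:,::-1];p=p[(p[:,0]>315)&(p[:,0]<360)&(p[:,1]>250)&(p[:,1]<350)]
  print(r,len(p),p.min(0),p.max(0))
for L in(1.35,1.4,1.45,1.5):
  e=f(pin,.09,L-.087);print(L,np.round(proj(u,iF(0,*f(e,.0065,L-.087+np.pi/2)))[1],1))
E
```

```text
TCP in F [-8.01217339e-03 -8.69717362e+01  2.63959464e+02] [5.43029842 2.59282915 1.49464889]
1 216 [331 290] [343 310]
0 133 [325 266] [332 287]
1.35 292.8
1.4 290.3
1.45 287.9
1.5 285.6
```

Emit:
{"api": "carry_out", "payload": {"deltas": [[0.6, 0, 1, 0, 0, 0, 5], [0, 0, 0, 0, 0, 0, 5], [0, 0, 0, 0, 0, 0, 5]]}}

```text
time_s: 15.12
tcp_pos: [0.4775, -0.0282, 0.263]
orientation: [3.141, -0.0, 1.752]
wrist_force: [4.9, 1.7, 2.5]
opening: 0.113
grasp_force: 8.0
```

Emit:
{"api": "carry_out", "payload": {"deltas": [[0.6, 0, 1, 0, 0, 0, 5], [0, 0, 0, 0, 0, 0, 5], [0, 0, 0, 0, 0, 0, 5]]}}

```text
time_s: 15.37
tcp_pos: [0.4774, -0.0276, 0.262]
orientation: [3.141, -0.0, 1.752]
wrist_force: [5.8, 2.4, 1.9]
opening: 0.115
grasp_force: 8.0
```

Emit:
{"api": "carry_out", "payload": {"deltas": [[0.5, 0, 1, 0, 0, 0, 5], [0, 0, 0, 0, 0, 0, 5], [0, 0, 0, 0, 0, 0, 5]]}}

```text
time_s: 15.62
tcp_pos: [0.4774, -0.0273, 0.2614]
orientation: [3.141, 0.001, 1.752]
wrist_force: [4.0, 1.4, 5.4]
opening: 0.11
grasp_force: 8.0
```

The bar has seated: the upward force rose by about 3.5 N at a bar height close to nominal. I'll press slightly more and hold.

Emit:
{"api": "carry_out", "payload": {"deltas": [[0.1, 0, 0.3, 0, 0, 0, 5], [0, 0, 0, 0, 0, 0, 5], [0, 0, 0, 0, 0, 0, 5], [0, 0, 0, 0, 0, 0, 5]]}}

```text
time_s: 15.95
tcp_pos: [0.4774, -0.0272, 0.2613]
orientation: [3.141, 0.001, 1.752]
wrist_force: [3.1, 1.6, 8.1]
opening: 0.109
grasp_force: 8.0
```

```bash
python3 - <<'E'
from look import *
s=robot.get_state();print('TCP in F',F(s['tcp_pos'])*1e3,s['wrist_force'],s['ft_torque'])
u=optics.get_image('side');S=optics.get_image('scene')
for n,i,(a,b,c,d) in(('side',u,(315,250,360,350)),('scene',S,(310,150,390,260))):
  h=cv2.cvtColor(i['pixels'],cv2.COLOR_RGB2HSV);H=h[...,0]
  for r in(1,0):
    m=(((H<6)|(H>174)) if r else (H>22)&(H<36))&(h[...,1]>130)&(h[...,2]>70);p=np.argwhere(m)[:,::-1];p=p[(p[:,0]>a)&(p[:,0]<c)&(p[:,1]>b)&(p[:,1]<d)]
    if len(p): print(n,r,len(p),p.min(0),p.max(0),p.mean(0))
for L in(1.3,1.35,1.4): 
  for q in(.8,.9,1.): print(L,q,'side bar/tip',[np.round(proj(u,iF(0,*k))[1],1) for k in geo(L,q)[1::2]],'bar',np.round(geo(L,q)[1],4))
E
```

```text
TCP in F [ 1.07237352e-01 -8.54218678e+01  2.61251119e+02] [3.13084983 1.56326918 8.0960497 ] [ 0.28258931 -0.6181873   0.06525471]
side 1 206 [331 292] [344 311] [337.17961165 301.23300971]
side 0 132 [325 267] [332 287] [328.4469697  276.64393939]
scene 0 34 [337 205] [342 215] [339.79411765 208.97058824]
1.3 0.8 side bar/tip [np.float64(290.9), np.float64(271.1)] bar [-0.0943  0.0767]
1.3 0.9 side bar/tip [np.float64(289.9), np.float64(270.6)] bar [-0.0978  0.0823]
1.3 1.0 side bar/tip [np.float64(289.4), np.float64(270.8)] bar [-0.1018  0.0875]
1.35 0.8 side bar/tip [np.float64(290.9), np.float64(270.9)] bar [-0.0925  0.0749]
1.35 0.9 side bar/tip [np.float64(289.7), np.float64(270.1)] bar [-0.0957  0.0807]
1.35 1.0 side bar/tip [np.float64(289.0), np.float64(270.0)] bar [-0.0995  0.0861]
1.4 0.8 side bar/tip [np.float64(290.9), np.float64(270.8)] bar [-0.0908  0.0731]
1.4 0.9 side bar/tip [np.float64(289.6), np.float64(269.8)] bar [-0.0937  0.079 ]
1.4 1.0 side bar/tip [np.float64(288.7), np.float64(269.3)] bar [-0.0972  0.0846]
```

The bar is seated with about 6–8 N on it, the lever at about 1.36 and the bar at F (−0.095, 0.080). I'll release the tab, go round to the hinge side of the lever and plan the push-down arc.

Emit:
{"api": "carry_out", "payload": {"deltas": [[0, 0, 0, 0, 0, 0, 20], [0, 0, 0, 0, 0, 0, 30], [0, 0, 0, 0, 0, 0, 30], [0, 0, -20, 0, 0, 0, 30], [0, 0, -25, 0, 0, 0, 30], [-20, 0, 0, 0, 0, 0, 10], [-20, 0, 0, 0, 0, 0, 0], [0, 0, 0, 0, 0, 0, 0], [0, 0, 0, 0, 0, 0, 0]]}}

```text
time_s: 16.8
tcp_pos: [0.4839, -0.0669, 0.305]
orientation: [-3.14, -0.001, 1.75]
wrist_force: [-0.8, 0.4, -0.2]
opening: 0.064
grasp_force: 0.0
```

```bash
python3 look.py; python3 - <<'E'
from look import *
s,v=pickle.load(open('last.pkl','rb'));w=wv(s,v);u=optics.get_image('side')
h=cv2.cvtColor(u['pixels'],cv2.COLOR_RGB2HSV);H=h[...,0]
for r in(1,0):
  m=(((H<6)|(H>174)) if r else (H>22)&(H<36))&(h[...,1]>130)&(h[...,2]>70);p=np.argwhere(m)[:,::-1];p=p[(p[:,0]>315)&(p[:,0]<360)&(p[:,1]>250)&(p[:,1]<350)]
  print('side',r,len(p),p.min(0),p.max(0))
y=yel(v['pixels']);print('wrist yellow mean',y.mean(0))
g=geo(1.36,.92);print('pred tab tip/bar rows',[round(proj(w,iF(0,*k))[1],1) for k in g[1::2]])
st=70e-3
pr=None
for L in list(np.arange(1.4,-.01,-.1))+[0]:
  t=L-.087;c=np.array([pin[0]-st*np.cos(t)+.0065*np.sin(t)+.009,pin[1]+st*np.sin(t)+.0065*np.cos(t)])*1e3
  print(round(L,2),'y %.1f TCPz %.1f'%(c[0],c[1]+166),'' if pr is None else 'dx %.1f dz %.1f'%(c[0]-pr[0],pr[1]-c[1]));pr=c
E
```

```text
TCP in F [  -0.83693585 -125.5849931   305.03681607] [-0.75288637  0.3573915  -0.18012346] 0.06350260712392788
yellow rows [191 311] [215 329] 435
side 1 205 [331 292] [344 311]
side 0 37 [327 279] [331 287]
wrist yellow mean [202.95632184 319.86896552]
pred tab tip/bar rows [np.float64(211.8), np.float64(196.7)]
1.4 y -131.2 TCPz 274.9 
1.3 y -138.0 TCPz 273.4 dx -6.9 dz 1.5
1.2 y -144.7 TCPz 271.3 dx -6.7 dz 2.2
1.1 y -151.1 TCPz 268.4 dx -6.4 dz 2.8
1.0 y -157.3 TCPz 265.0 dx -6.1 dz 3.5
0.9 y -163.0 TCPz 260.9 dx -5.7 dz 4.1
0.8 y -168.3 TCPz 256.3 dx -5.3 dz 4.6
0.7 y -173.1 TCPz 251.2 dx -4.8 dz 5.1
0.6 y -177.4 TCPz 245.6 dx -4.3 dz 5.6
0.5 y -181.1 TCPz 239.6 dx -3.7 dz 6.0
0.4 y -184.2 TCPz 233.3 dx -3.1 dz 6.3
0.3 y -186.6 TCPz 226.8 dx -2.4 dz 6.6
0.2 y -188.4 TCPz 220.0 dx -1.8 dz 6.8
0.1 y -189.5 TCPz 213.0 dx -1.1 dz 6.9
-0.0 y -189.9 TCPz 206.0 dx -0.4 dz 7.0
0 y -189.9 TCPz 206.0 dx 0.0 dz -0.0
```

The loop stays hooked, as the tab rows match the prediction. I'll drop the closed fingers in behind the lever and push.

Emit:
{"api": "carry_out", "payload": {"deltas": [[0, 0.5, 10, 0, 0, 0, 0], [0, 0, 10, 0, 0, 0, 0], [0, 0, 10, 0, 0, 0, 0], [-4, 0, 0, 0, 0, 0, 0], [-4, 0, 0.5, 0, 0, 0, 0], [-3.4, 0, 0.8, 0, 0, 0, 0], [-3.4, 0, 1, 0, 0, 0, 0], [-3.4, 0, 1.1, 0, 0, 0, 0]]}}

```text
time_s: 17.57
tcp_pos: [0.4884, -0.0848, 0.2726]
orientation: [3.141, 0.0, 1.752]
wrist_force: [-0.5, 1.0, 0.6]
opening: 0.006
grasp_force: 0.5
```

Emit:
{"api": "carry_out", "payload": {"deltas": [[-3.3, 0, 1.3, 0, 0, 0, 0], [-3.2, 0, 1.4, 0, 0, 0, 0], [-3.1, 0, 1.6, 0, 0, 0, 0]]}}

```text
time_s: 17.82
tcp_pos: [0.49, -0.0938, 0.2681]
orientation: [3.141, -0.001, 1.752]
wrist_force: [0.5, 5.3, -0.5]
opening: 0.006
grasp_force: 2.7
```

The force is 5 N against the push, as expected. Continuing.

Emit:
{"api": "carry_out", "payload": {"deltas": [[-3, 0, 1.8, 0, 0, 0, 0], [-2.9, 0, 2, 0, 0, 0, 0], [-2.8, 0, 2.1, 0, 0, 0, 0], [-2.7, 0, 2.3, 0, 0, 0, 0]]}}

```text
time_s: 18.15
tcp_pos: [0.492, -0.1045, 0.2598]
orientation: [3.141, -0.002, 1.752]
wrist_force: [-0.9, 6.9, 3.4]
opening: 0.012
grasp_force: 3.7
```

Emit:
{"api": "carry_out", "payload": {"deltas": [[-2.5, 0, 2.4, 0, 0, 0, 0], [-2.4, 0, 2.5, 0, 0, 0, 0], [-2.4, 0, 2.6, 0, 0, 0, 0], [-2.2, 0, 2.7, 0, 0, 0, 0]]}}

```text
time_s: 18.48
tcp_pos: [0.4937, -0.1136, 0.2495]
orientation: [3.141, -0.002, 1.752]
wrist_force: [-0.4, 8.1, 3.1]
opening: 0.011
grasp_force: 3.4
```

Emit:
{"api": "carry_out", "payload": {"deltas": [[-2.1, 0, 2.8, 0, 0, 0, 0], [-2, 0, 2.9, 0, 0, 0, 0], [-1.9, 0, 3, 0, 0, 0, 0], [-1.8, 0, 3.1, 0, 0, 0, 0], [-1.6, 0, 3.1, 0, 0, 0, 0], [-1.5, 0, 3.2, 0, 0, 0, 0]]}}

```text
time_s: 18.98
tcp_pos: [0.4957, -0.125, 0.2315]
orientation: [3.141, -0.0, 1.752]
wrist_force: [-0.4, 4.0, 2.0]
opening: 0.005
grasp_force: 2.0
```

Emit:
{"api": "carry_out", "payload": {"deltas": [[-1.3, 0, 3.2, 0, 0, 0, 0], [-1.1, 0, 3.3, 0, 0, 0, 0], [-1, 0, 3.4, 0, 0, 0, 0], [-0.8, 0, 3.4, 0, 0, 0, 0]]}}

```text
time_s: 19.32
tcp_pos: [0.4965, -0.1295, 0.218]
orientation: [3.141, 0.001, 1.752]
wrist_force: [-0.4, 1.1, 1.5]
opening: 0.004
grasp_force: 1.0
```

Emit:
{"api": "carry_out", "payload": {"deltas": [[-0.6, 0, 3, 0, 0, 0, 0], [-0.4, 0, 3, 0, 0, 0, 0], [0, 0, 2, 0, 0, 0, 0], [0, 0, 0, 0, 0, 0, 0]]}}

```text
time_s: 19.65
tcp_pos: [0.4964, -0.1304, 0.2097]
orientation: [-3.141, 0.0, 1.752]
wrist_force: [0.9, -0.8, 0.2]
opening: 0.006
grasp_force: 0.0
```

Emit:
{"api": "carry_out", "payload": {"deltas": [[0, 0, 1, 0, 0, 0, 0], [0, 0, 0.7, 0, 0, 0, 0], [0, 0, 0, 0, 0, 0, 0]]}}

```text
time_s: 19.9
tcp_pos: [0.4965, -0.1302, 0.2084]
orientation: [-3.141, 0.0, 1.752]
wrist_force: [0.3, -0.6, 0.3]
opening: 0.007
grasp_force: 0.1
```

The load vanished, so the lever has snapped over centre. I'll press gently to confirm it sits on its stop.

Emit:
{"api": "carry_out", "payload": {"deltas": [[0, 0, 0.7, 0, 0, 0, 0], [0, 0, 0.7, 0, 0, 0, 0], [0, 0, 0, 0, 0, 0, 0]]}}

```text
time_s: 20.15
tcp_pos: [0.4967, -0.1302, 0.2075]
orientation: [3.142, 0.0, 1.752]
wrist_force: [-0.9, -0.3, 3.7]
opening: 0.004
grasp_force: 1.9
```

Emit:
{"api": "carry_out", "payload": {"deltas": [[0, 0, 0.5, 0, 0, 0, 0], [0, 0, 0.0, 0, 0, 0, 0]]}}

```text
time_s: 20.32
tcp_pos: [0.4967, -0.1302, 0.2074]
orientation: [3.142, 0.0, 1.753]
wrist_force: [-3.1, 0.8, 8.5]
opening: 0.003
grasp_force: 4.1
```

Contact came at the expected home height and it is firm. I'll retreat and check from several views by numbers, because the picture budget is used up.

Emit:
{"api": "carry_out", "payload": {"deltas": [[0, 0, 0.5, 0, 0, 0, 0], [0, 0, 0, 0, 0, 0, 0], [0, 0, -10, 0, 0, 0, 0], [0, 0, -30, 0, 0, 0, 0], [0, 0, -35, 0, 0, 0, 30], [0, 0, -35, 0, 0, 0, 42], [0, 0, 0, 0, 0, 0, 42], [0, 0, 0, 0, 0, 0, 42]]}}

```text
time_s: 20.98
tcp_pos: [0.4974, -0.1305, 0.3187]
orientation: [3.137, 0.004, 1.752]
wrist_force: [0.3, 0.2, -0.4]
opening: 0.281
grasp_force: 0.0
```

```bash
python3 - <<'E'
from look import *
np.set_printoptions(precision=4,suppress=True)
s=robot.get_state();print('TCP in F',F(s['tcp_pos'])*1e3,s['wrist_force'])
I={n:optics.get_image(n) for n in('side','scene','wrist')};I['wrist']=wv(s,I['wrist'])
R=dict(side=(310,250,365,375),scene=(310,150,390,260),wrist=(250,20,380,330));c={}
for n,i in I.items():
  h=cv2.cvtColor(i['pixels'],cv2.COLOR_RGB2HSV);H=h[...,0];a,b,C,d=R[n]
  for r in(1,0):
    m=(((H<6)|(H>174)) if r else (H>20)&(H<36))&(h[...,1]>130)&(h[...,2]>70);p=np.argwhere(m)[:,::-1];p=p[(p[:,0]>a)&(p[:,0]<C)&(p[:,1]>b)&(p[:,1]<d)]
    if len(p)>10: c[n,r]=p.mean(0);print(n,'red' if r else 'yellow',len(p),p.min(0),p.max(0),p.mean(0))
for r in(1,0):
  k=[n for n in I if (n,r) in c]
  for x in range(len(k)):
    for y in range(x): X,e=tri(I[k[x]],c[k[x],r],I[k[y]],c[k[y],r]);print('red' if r else 'yellow',k[x],k[y],F(X),e)
for L in(0,.1,.2):
  g=geo(L,0);print(L,'bar,tab exp',np.array(g[1]),np.array(g[2]),'grip mid top',np.array(f(f(pin,.062,L-.087),.0065,L-.087+np.pi/2)))
  e=f(pin,.09,L-.087);e0=f(pin,.034,L-.087)
  for n in('side','wrist','scene'): print('  ',n,'grip ends',np.round(proj(I[n],iF(0,*e)),1),np.round(proj(I[n],iF(0,*e0)),1),'tab',np.round(proj(I[n],iF(0,*g[2])),1))
E
```

```text
TCP in F [   0.7322 -190.5713  318.7458] [ 0.3239  0.161  -0.4312]
side red 410 [335 334] [353 365] [343.3512 350.6341]
side yellow 60 [314 251] [363 278] [331.7167 264.25  ]
scene red 129 [348 195] [360 211] [353.8605 202.1395]
scene yellow 61 [341 201] [345 216] [342.5246 208.1475]
wrist red 1955 [304 190] [332 265] [317.8097 228.7882]
wrist yellow 253 [309  88] [328 101] [318.1621  94.6364]
red scene side [-0.0006 -0.1866  0.0369] 0.0007850701454482887
red wrist side [ 0.0005 -0.1866  0.0365] 0.002872350145331064
red wrist scene [ 0.001  -0.1875  0.0358] 0.0019049612919667127
yellow scene side [ 0.0002 -0.0775  0.117 ] 0.014794096161664935
yellow wrist side [ 0.0003 -0.1057  0.1457] 0.0020580194225282926
yellow wrist scene [ 0.0011 -0.102   0.0917] 0.0014524719156118404
0 bar,tab exp [-0.1046  0.074 ] [-0.1052  0.098 ] grip mid top [-0.1909  0.0407]
   side grip ends [349.6 369.2] [339.8 338.6] tab [331.4 286.2]
   wrist grip ends [315.3 267.6] [315.  194.7] tab [314.7 100.9]
   scene grip ends [357.7 194.9] [350.6 209.3] tab [343.2 204.9]
0.1 bar,tab exp [-0.1012  0.0715] [-0.0995  0.0954] grip mid top [-0.1905  0.0469]
   side grip ends [349.9 365.7] [339.9 337.3] tab [330.5 284.9]
   wrist grip ends [315.3 272.4] [315.  195.7] tab [314.6  89.1]
   scene grip ends [357.9 191.7] [350.6 208.1] tab [342.3 207.7]
0.2 bar,tab exp [-0.0982  0.0686] [-0.0941  0.0922] grip mid top [-0.1895  0.053 ]
   side grip ends [350.1 361.8] [339.9 335.8] tab [329.6 284. ]
   wrist grip ends [315.3 276.3] [315.  196.2] tab [314.6  78.1]
   scene grip ends [358.  188.7] [350.7 207. ] tab [341.5 210.6]
```

The lever reads home (grip at z ≈ 0.037) and the tab stands over the keeper where the latched geometry puts it. The arm is clear. Handing in.

```bash
python3 -c "
from rig import close_job
print(close_job())"
```

```text
the job is handed in; nothing more can be done
None
```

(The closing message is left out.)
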